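# Unlock and slide back the guard of the jar mill

### The arm

A 6-joint arm with a two-finger parallel gripper is mounted at the origin on a cart in front of the work surface, level with it; the furniture and walls round the work are solid. World frame = base frame: x ahead of the robot, y to its left, z up, the work surface at z = 0. Lengths are in mm, angles in degrees, forces in N, time in s.
With the tool pointing down it reaches from about 350 to 850 mm from the base axis. Payload 8.1 kg.
Tool frame: the origin (TCP) lies midway between the tips of the shut fingers; the grasp point (between the pads) lies 19 mm behind it; z points along the fingers, y is the line along which they close (so a half turn about z gives the same grasp; the last joint's range is limited). The gripper opens to 85 mm and grips with 20 to 120 N. Pads are 22 mm wide; open, the fingers measure 114 mm over their backs; the gripper's body (76 mm by 85 mm) begins 54 mm behind the grasp point. The pads swing forward as they close: fully open they stand 13 mm farther back than shut.
Start: joints at [68.388, 7.471, 85.268, -0, 87.261, -4.893], TCP at [172.584, 574.648, 231.292] pointing down, gripper open.
Joint ranges: [-169.43, 169.43], [-51.17, 129.36], [1.28, 143.12], [-76.62, 256.62], [0, 156.53], [-152.29, 152.29]. Speed limits (degrees/s): [136.94, 136.94, 159.86, 180, 180, 180].

### API

Orientations are given as [roll, pitch, yaw] about the fixed x, y, z axes, in that order (R = Rz(yaw) Ry(pitch) Rx(roll)).
In Python, from bench import r gives the robot as it stands.
- The arm moves only by the tool apply_moves, never from a script. Its argument "steps" is a list of rows, each a list of 7 numbers: the opening, from -1 (shut) to 1 (fully open), then the shift along the tool's x, y, z in mm, then the turn, a rotation vector about the tool's x, y, z in units of 5 degrees (1.0 is 5 degrees). A call has exactly 8 rows; each row shifts and turns the commanded pose from where the row before left it, along the tool's axes as they then stand; what a row does not reach is not made up. A row lasts 1/10 s, in which the tool goes at most 50 mm and 8.59 degrees, less where a joint would pass 70% of its speed; a pose out of reach is approached as far as the arm can. A call is refused whole if a number of a shift passes 50 or a number of a turn 1, either way. A call with a gripper value outside its range is refused whole. The fingers move at their own pace and stop on an object; "squeeze" is the grip in N (left out, the last holds). Time passes only in rows, so rows that do not move let the fingers close, or fill a call up. It gives the time, the measured TCP pose, the force, the opening and the grip force at its end, in the units of the state.
- r.sense(): the state, without advancing time (a new reading comes with each control period).
- r.snapshot(name): name is "scene" or "side" or "wrist"; returns a dict with "color" (384x512x3 uint8, blue, green, red), "depth" (384x512 float32, mm along the optical axis (not along the pixel's ray), 0 where there is no reading), "mtx" (3x3 intrinsics, pixels), "T" (4x4, takes a point from camera to world coordinates); the wrist camera has in their place "hand_eye" (4x4, takes a point from camera to tool coordinates, whose origin is the TCP and whose axes are the flange's). Camera axes: x right, y down, z forward; pixel columns grow to the right and rows downward; lengths in mm; the calibration is good to about 2 mm. A picture is of the moment at which its call begins: read the wrist's pose just before it.
- r.hand_in(): hands the job in; it is judged then, once.
The state is a dict: "time": time; "joint_pos": joint angles; "qd": joint speeds; "joint_efforts": joint torques, N m; "tool_pos": TCP position; "tcp_rot": TCP orientation; "ft_force": force on the tool from outside, world axes, zero at the start; "wrist_torque": the same for the moment, N m; "finger_gap": finger opening in mm; "grip_force": force on a finger pad.
Only numpy, scipy, OpenCV 4.12 (cv2) and the standard library are available. Lean on these libraries where they do the work, as an engineer would, in place of code of your own. Each camera call takes 0.05 s, during which the arm holds its last target. There are 200 camera calls.

### The job

Take the steel interlock key out of the wooden key block, push it fully home in the lock at the front of the jar mill and turn it clockwise as far as it goes, so that the hidden bolt lets the guard go. Leave the key in the lock and slide the clear guard to the left, all the way over the drive housing, so that the white jar lies open to reach. Leave the jar on its rollers, and do not knock over or shove the glaze jar or the cream pot.

Things in the scene. Friction and masses are not known exactly. Their poses are not given: they have to be found in the camera images.
- jar_mill: Fixed bench mill: grey base 156 (x) x 400 (y) mm, 28 mm high; left half (+y) a drive housing to z = 108 mm, right half rollers under a clear guard (x -66 to +66 mm, top z = 123 mm), in front of it a dark lock body 90 x 70 mm, 84 mm high. Origin: under the base's centre, on the table; x to its back, away from the robot, y left along the rollers, z up. Yaw up to 0.2 rad.
- keyway (a point): Middle of the key slot, on the top face of the lock's 52 mm square steel nose, z = 84 mm; 125 mm before (-x), 100 mm right (-y) of the mill's origin; axes as the mill's. Slot 25 mm along y, 10 mm along x, mouth bevelled 3 mm outward all round; it goes straight down through the 12 mm nose to the turning plug below, which has the same slot. The guard's front stands 59 mm behind (+x).
- key_plug (a joint): Angle of the plug in the lock, rad: 0 locked (its slot under the nose's slot, along y), grows clockwise seen from above to a stop at 1.25. Turns only with the key's collar down on the nose (to 2 mm). The slot gives the key 0.14 rad of play, so turn the key by 1.4. Friction 0.06 N m, stays where left; a turned key cannot be drawn out. It draws the bolt that holds the guard until about 0.9.
- mill_guard (a joint): How far the guard is slid, m: 0 shut over the rollers (bolted), grows as it slides along the mill's +y over the drive housing to its stop at 0.16. The guard is a roof with two sides, open at both ends; the grey end panel at the rollers' right end (up to z = 114 mm) is fixed and stays. Unbolted it slides with 3 to 5 N and stays where it is left.
- guard_handle (a point): Middle of the steel grab handle on the guard: a round bar 12 mm thick along the mill's x, between two legs 90 mm apart, centre line at z = 155 mm, 32 mm above the guard's top. Moves with the guard; shut, it is at x = 0, y = -100 mm from the mill's origin; axes as the mill's.
- interlock_key: Steel key, 67 mm tall, upright in the block's middle hole; z up. Origin: centre of the underside of its round collar (30 mm across, 5 mm thick), at z = 45 mm on the block's top. Above: flat bow 9 mm thick (x), 34 mm wide (y), up to 41 mm. Below: shank 7 mm thick, then a bit 22 mm wide (y), 7 mm thick (x), from 14 to 26 mm down, end rounded. Same after a half turn. 0.11 kg.
- key_bow (a point): Middle of the flat sides of the key's bow, 27 mm above the underside of the collar; axes as the key's.
- key_block: Fixed light wooden block 112 (x) x 50 (y) x 45 mm high with three 26 mm holes, 34 mm deep, in a row along x; the key stands in the middle one, the others are empty. Origin: centre of its underside. It stands left of the mill, in one of three places that it swaps with the glaze jar and the cream pot.
- mill_jar: White porcelain mill jar with a black cap, 68 mm across and 110 mm long, lying loose on the two rollers under the guard, axis along the mill's y. Origin: its middle.
- glaze_jar: Bystander: white plastic glaze jar 80 mm across, 84 mm tall, upright. Origin: centre of its underside.
- cream_pot: Bystander: small cream pot 74 mm across, 77 mm tall, upright. Origin: centre of its underside.
Mind the look-alikes: they are no part of the job. There is more than one size of the interlock_key; the one meant has the size given above.

How it is judged:
By the outcome, as a careful person would: the job done as asked, in the order asked, and still so for the second after the job is handed in, with the robot touching nothing.
It also fails if it takes over 64 s, if anything falls off the work surface, if the arm or the gripper's body presses on something with over 40 N, if the wrist force passes 120 N, or if a joint passes its speed limit or range.

## Working session

There is one attempt and no reset: what is moved stays moved. The work goes in short steps, Python scripts to look and compute and a tool call to move; the robot and the scene stay as the last step left them, time stands still between calls to the robot, and variables do not carry over. Pictures are saved under pics/ and viewed, at most 10 in all, crops included, and the job is handed in when it is done.

Besides the shell and the picture viewer there is one more tool, called in YAML: its name, and indented under it one key for each argument. apply_moves: Moves the arm, as the interface text tells. Its arguments: {"type":"object","properties":{"steps":{"type":"array"},"squeeze":{"type":"number"}},"required":["steps"]}

```bash
ls; mkdir -p pics; python3 - <<'E'
from bench import r
import cv2,numpy as np,pickle
s=r.sense();print({k:np.round(v,2) for k,v in s.items()})
d={n:r.snapshot(n) for n in("scene","side","wrist")}
pickle.dump(d,open("s0.pkl","wb"))
for n in d:
    cv2.imwrite(f"pics/{n}0.png",d[n]["color"])
    print(n,np.round(d[n]["mtx"],1).tolist(),np.round(d[n].get("T",d[n].get("hand_eye")),3).tolist())
cv2.imwrite("pics/both.png",cv2.resize(np.vstack([d["scene"]["color"],d["side"]["color"]]),(400,600)))
E
```

```text
pics
{'time': np.float64(0.0), 'joint_pos': array([68.39,  7.52, 85.33, -0.  , 87.26, -4.89]), 'qd': array([-0.03, -0.05, -0.03,  0.07, -0.03,  0.04]), 'joint_efforts': array([ 0.000e+00, -5.694e+01, -5.006e+01, -0.000e+00,  1.000e-02,
       -0.000e+00]), 'tool_pos': array([172.38, 574.1 , 230.2 ]), 'tcp_rot': array([-1.7989e+02, -1.0000e-02,  1.6328e+02]), 'ft_force': array([-0.17, -0.65, -0.88]), 'wrist_torque': array([ 0.01, -0.01, -0.03]), 'grip_force': np.float64(0.0), 'finger_gap': np.float64(85.7)}
scene [[375.0, 0.0, 248.1], [0.0, 375.0, 196.9], [0.0, 0.0, 1.0]] [[0.688, -0.489, 0.536, -177.379], [-0.726, -0.458, 0.514, -515.491], [-0.005, -0.743, -0.67, 916.913], [0.0, 0.0, 0.0, 1.0]]
side [[445.0, 0.0, 255.7], [0.0, 445.0, 190.2], [0.0, 0.0, 1.0]] [[-0.996, -0.035, 0.078, 395.923], [-0.083, 0.627, -0.775, 997.476], [-0.022, -0.778, -0.628, 842.219], [0.0, 0.0, 0.0, 1.0]]
wrist [[283.3, 0.0, 257.1], [0.0, 283.3, 187.9], [0.0, 0.0, 1.0]] [[0.001, -0.954, -0.3, 76.018], [1.0, 0.001, -0.001, 1.078], [0.001, -0.3, 0.954, -142.571], [0.0, 0.0, 0.0, 1.0]]
```

View pics/scene0.png

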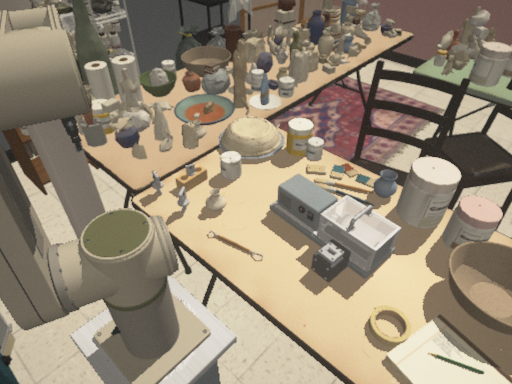

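View pics/side0.png

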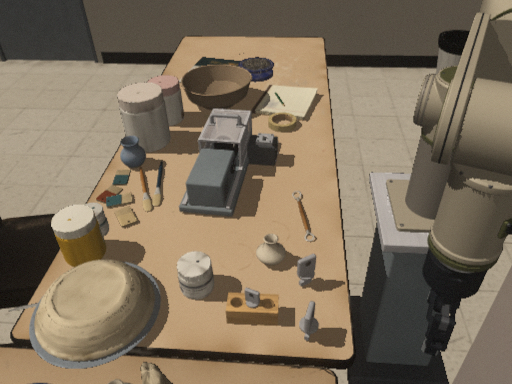

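The side view shows the key block at about (252,308), with the key in its middle hole. Look-alike keys stand at (306,270) and (308,320), the glaze jar is at (196,275) and the cream pot at (270,250). The mill is at about (225,165), with its lock at (263,147). I'll enlarge the key and mill regions.

```bash
python3 - <<'E'
import cv2,numpy as np,pickle
d=pickle.load(open("s0.pkl","rb"))
def crop(n,u,v,w,h,k): return cv2.resize(d[n]["color"][v:v+h,u:u+w],(w*k,h*k),interpolation=cv2.INTER_CUBIC)
a=crop("side",215,270,80,60,5); b=crop("side",180,100,100,75,4)
c=crop("scene",265,170,133,100,3); e=crop("scene",150,150,100,75,4)
top=np.hstack([a,b]); bot=np.hstack([c,e[:300]])
bot=np.hstack([bot,np.zeros((300,max(0,top.shape[1]-bot.shape[1]),3),np.uint8)])
cv2.imwrite("pics/crops.png",np.vstack([top,bot[:,:top.shape[1]]]))
# depth at points
def P(n,u,v):
    s=d[n];z=s["depth"][v,u];p=np.linalg.inv(s["mtx"])@[u,v,1]*z
    return np.round(s["T"]@np.r_[p,1],0)[:3]
for q in [(252,312),(252,298),(238,303),(271,304),(306,262),(264,142),(228,118),(214,175)]: print("side",q,P("side",*q))
for q in [(192,178),(330,258),(308,198)]: print("scene",q,P("scene",*q))
E
```

```text
side (252, 312) [469. 426.  44.]
side (252, 298) [470. 403.  63.]
side (238, 303) [504. 390.  24.]
side (271, 304) [430. 388.  25.]
side (306, 262) [356. 313.  85.]
side (264, 142) [ 484. -184.   81.]
side (228, 118) [ 606. -256.  122.]
side (214, 175) [608.  27. 105.]
scene (192, 178) [456. 377.  44.]
scene (330, 258) [ 458. -222.   88.]
scene (308, 198) [596. -40. 110.]
```

View pics/crops.png

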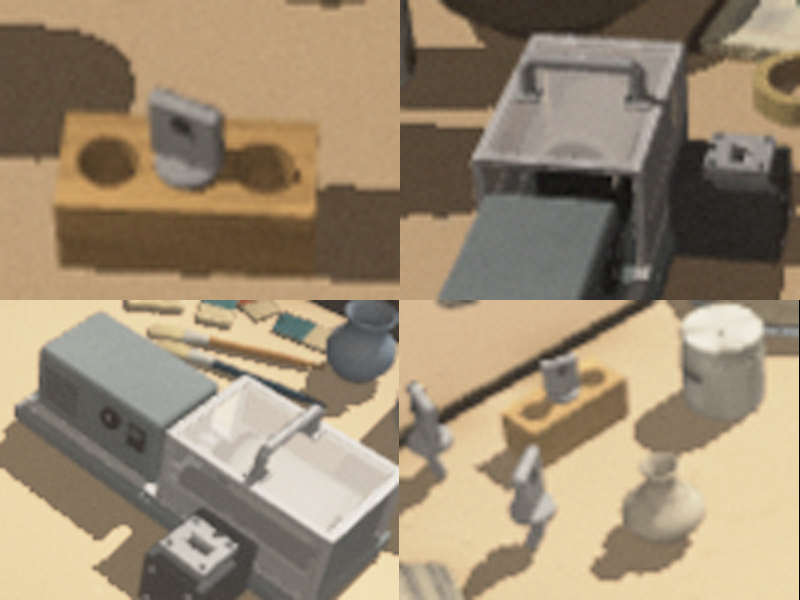

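The key stands in the block at about (470,405), turned relative to the block. The lock nose is near (470,-200). I'll move over the key to look with the wrist camera.

apply_moves:
  steps:
    - [1, -42, -9, 0, 0, 0, 0]
    - [1, -42, -9, 0, 0, 0, 0]
    - [1, -42, -9, 0, 0, 0, 0]
    - [1, -42, -9, 0, 0, 0, 0]
    - [1, -42, -9, 0, 0, 0, 0]
    - [1, -42, -9, 0, 0, 0, 0]
    - [1, -42, -9, 0, 0, 0, 0]
    - [1, -40, -9, 0, 0, 0, 0]

```text
time: 0.95
tool_pos: [473.1, 408.3, 230.9]
tcp_rot: [-180.0, -0.0, 163.3]
ft_force: [-0.2, 0.4, 1.0]
finger_gap: 85.5
grip_force: 0.0
```

```bash
cat > h.py <<'E'
import cv2,numpy as np,pickle
from scipy.spatial.transform import Rotation as R
def wrist(name):
    from bench import r
    s=r.sense(); w=r.snapshot("wrist")
    T=np.eye(4);T[:3,:3]=R.from_euler("xyz",s["tcp_rot"],degrees=True).as_matrix();T[:3,3]=s["tool_pos"]
    w["T"]=T@w["hand_eye"]; w["s"]=s
    pickle.dump(w,open(name+".pkl","wb"))
    cv2.imwrite(f"pics/{name}.png",w["color"])
    print(np.round(s["time"],2),np.round(s["tool_pos"],1),np.round(s["tcp_rot"],2),np.round(s["ft_force"],1),s["finger_gap"])
    return w
def cloud(w):
    v,u=np.mgrid[:384,:512];z=w["depth"]
    p=np.stack([(u-w["mtx"][0,2])/w["mtx"][0,0]*z,(v-w["mtx"][1,2])/w["mtx"][1,1]*z,z],-1)
    c=p@w["T"][:3,:3].T+w["T"][:3,3]; c[z==0]=np.nan
    return c
def ray(w,u,v,Z):   # point of the pixel's ray at height Z
    d=w["T"][:3,:3]@np.linalg.inv(w["mtx"])@[u,v,1];o=w["T"][:3,3]
    return o+d*(Z-o[2])/d[2]
def tri(w1,p1,w2,p2): # midpoint of two rays, gap
    o1,o2=w1["T"][:3,3],w2["T"][:3,3]
    d1=w1["T"][:3,:3]@np.linalg.inv(w1["mtx"])@[*p1,1];d2=w2["T"][:3,:3]@np.linalg.inv(w2["mtx"])@[*p2,1]
    t=np.linalg.lstsq(np.c_[d1,-d2],o2-o1,rcond=None)[0]
    a,b=o1+d1*t[0],o2+d2*t[1]
    return (a+b)/2,np.linalg.norm(a-b)
E
python3 - <<'E'
from h import *
w=wrist("w1"); c=cloud(w)
T=np.linalg.inv(w["T"])
q=T@[470,405,80,1]; print("key px",(w["mtx"]@q[:3]/q[2])[:2])
for zlo,zhi in((40,48),(60,90)):
    m=(c[...,2]>zlo)&(c[...,2]<zhi)&(abs(c[...,0]-470)<75)&(abs(c[...,1]-405)<60)
    p=c[m]; (cx,cy),(W,H),a=cv2.minAreaRect(p[:,:2].astype(np.float32)); print(zlo,m.sum(),p.mean(0),(cx,cy),(W,H),a,p[:,2].max())
cv2.imwrite("pics/w1x.png",cv2.resize(w["color"],(800,600),interpolation=cv2.INTER_CUBIC))
E
```

```text
0.95 [473.1 408.3 230.9] [-1.7998e+02 -1.0000e-02  1.6327e+02] [-0.2  0.4  1. ] 85.49613934069295
key px [252.53935691 171.6807728 ]
40 2599 [467.44055998 401.23951437  44.78698247] (470.9255065917969, 400.8561706542969) (112.18452453613281, 50.10000228881836) 1.0754115581512451 47.802163129858286
60 290 [468.33532065 401.87920605  83.56349569] (470.43829345703125, 400.8869323730469) (9.254720687866211, 33.41455841064453) 69.39144134521484 87.73622766363422
```

View pics/w1x.png

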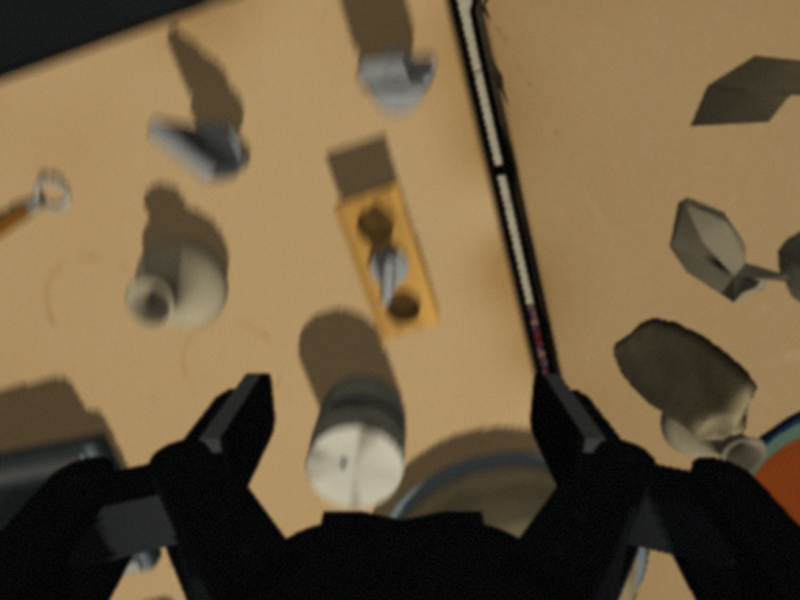

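The wrist view (enlarged) shows the block at (390,260), with the key bow at (388,280) nearly vertical in the picture. By depth the bow is 33.4 x 9.3 mm, centred at (470.4,400.9), with its thin axis at 69.4° and its top at about z 86. I'll align and descend for a second view.

apply_moves:
  steps:
    - [0, 0, -8, 10, 0, 0, 0.8]
    - [0, 0, 0, 14, 0, 0, 0]
    - [0, 0, 0, 14, 0, 0, 0]
    - [0, 0, 0, 14, 0, 0, 0]
    - [0, 0, 0, 14, 0, 0, 0]
    - [0, 0, 0, 10, 0, 0, 0]
    - [0, 0, 0, 0, 0, 0, 0]
    - [0, 0, 0, 0, 0, 0, 0]

```text
time: 1.8
tool_pos: [469.3, 402.1, 155.2]
tcp_rot: [-180.0, -0.0, 159.3]
ft_force: [1.3, 0.6, -0.1]
finger_gap: 43.0
grip_force: 0.0
```

```bash
python3 - <<'E'
from h import *
w=wrist("w2"); c=cloud(w)
for zlo,zhi in((40,48),(60,80),(80,90)):
    m=(c[...,2]>zlo)&(c[...,2]<zhi)&(abs(c[...,0]-470)<75)&(abs(c[...,1]-405)<60)
    p=c[m]; (cx,cy),(W,H),a=cv2.minAreaRect(p[:,:2].astype(np.float32)); print(zlo,m.sum(),p.mean(0),(cx,cy),(W,H),a,np.percentile(p[:,2],[5,50,95]))
q=np.linalg.inv(w["T"])@[470.5,401,86,1]; u,v=(w["mtx"]@q[:3]/q[2])[:2].astype(int); print(u,v)
u0,v0=max(u-64,0),max(v-48,0)
cv2.imwrite("pics/w2x.png",cv2.resize(w["color"][v0:v0+96,u0:u0+128],(768,576),interpolation=cv2.INTER_CUBIC)); print(u0,v0)
E
```

```text
1.8 [469.3 402.1 155.2] [-1.7999e+02 -1.0000e-02  1.5931e+02] [ 1.3  0.6 -0.1] 42.968844881421305
40 4111 [466.47398192 401.52394718  44.80007249] (471.0758056640625, 400.6217956542969) (112.2798080444336, 50.58256530761719) 0.9998913407325745 [43.59371548 44.862778   45.96888941]
60 71 [456.99837435 406.71379771  71.02730959] (465.251220703125, 406.67303466796875) (22.22298240661621, 8.119236946105957) 5.909096717834473 [60.96985386 71.20095259 79.61954226]
80 438 [469.56837123 401.33940339  85.06593624] (470.580810546875, 401.3034973144531) (8.93832015991211, 33.4697380065918) 69.02305603027344 [82.84685723 85.28296992 86.6056495 ]
255 201
191 153
```

View pics/w2x.png

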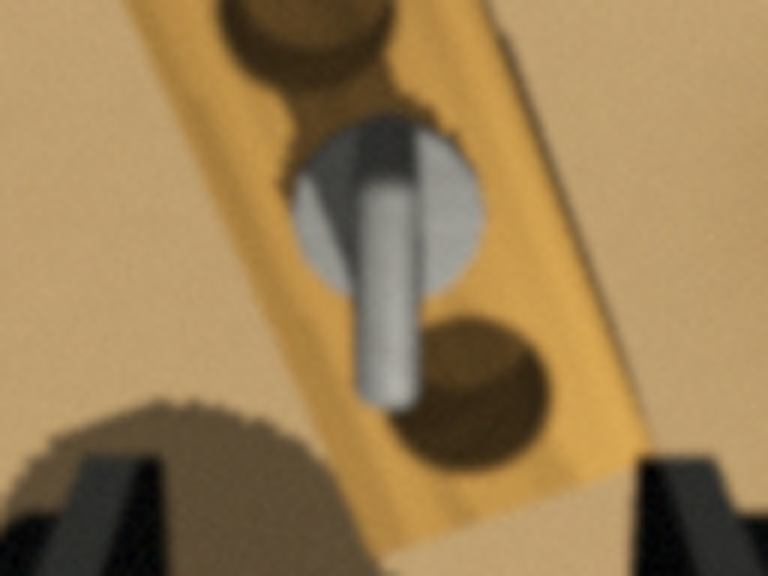

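The crop shows the bow upright in the picture, so it is aligned with the pads, over the collar at (388,210). I'll descend and grip.

apply_moves:
  steps:
    - [0, -1.5, 0, 16, 0, 0, 0]
    - [0, 0, 0, 16, 0, 0, 0]
    - [0, 0, 0, 16, 0, 0, 0]
    - [0, 0, 0, 16, 0, 0, 0]
    - [0, 0, 0, 14, 0, 0, 0]
    - [0, 0, 0, 12, 0, 0, 0]
    - [0, 0, 0, 10, 0, 0, 0]
    - [0, 0, 0, 0, 0, 0, 0]

```text
time: 2.65
tool_pos: [469.9, 400.7, 53.2]
tcp_rot: [-179.9, -0.1, 159.3]
ft_force: [0.1, -1.2, -0.8]
finger_gap: 42.8
grip_force: 0.0
```

apply_moves:
  steps:
    - [-1, 0, 0, 0, 0, 0, 0]
    - [-1, 0, 0, 0, 0, 0, 0]
    - [-1, 0, 0, 0, 0, 0, 0]
    - [-1, 0, 0, 0, 0, 0, 0]
    - [-1, 0, 0, 0, 0, 0, 0]
    - [-1, 0, 0, 0, 0, 0, 0]
    - [-1, 0, 0, 0, 0, 0, 0]
    - [-1, 0, 0, 0, 0, 0, 0]
  squeeze: 70

```text
time: 3.45
tool_pos: [471.6, 401.9, 56.5]
tcp_rot: [179.9, 0.1, 159.3]
ft_force: [-0.2, -0.5, 5.8]
finger_gap: 7.7
grip_force: 68.9
```

apply_moves:
  steps:
    - [-1, 0, 0, -8, 0, 0, 0]
    - [-1, 0, 0, -12, 0, 0, 0]
    - [-1, 0, 0, -20, 0, 0, 0]
    - [-1, 0, 0, -30, 0, 0, 0]
    - [-1, 0, 0, -40, 0, 0, 0]
    - [-1, 0, 0, -40, 0, 0, 0]
    - [-1, 0, 0, -20, 0, 0, 0]
    - [-1, 0, 0, 0, 0, 0, 0]

```text
time: 4.25
tool_pos: [472.7, 402.8, 231.2]
tcp_rot: [179.6, 0.3, 159.3]
ft_force: [0.5, -0.5, -0.4]
finger_gap: 7.9
grip_force: 68.2
```

```bash
python3 - <<'E'
from h import *
w=wrist("w3"); print(w["s"]["joint_pos"])
# mill from the stored scene/side clouds
d=pickle.load(open("s0.pkl","rb"))
for n in("side","scene"):
    c=cloud(d[n])
    for nm,zl,zh,xr,yr in(("housing",102,112,(480,720),(-130,130)),("nose",78,92,(420,530),(-260,-130))):
        m=(c[...,2]>zl)&(c[...,2]<zh)&(c[...,0]>xr[0])&(c[...,0]<xr[1])&(c[...,1]>yr[0])&(c[...,1]<yr[1])
        p=c[m]; print(n,nm,m.sum(),p.mean(0).round(1),cv2.minAreaRect(p[:,:2].astype(np.float32)),np.percentile(p[:,2],[5,50,95]).round(1))
E
```

```text
4.25 [472.7 402.8 231.2] [179.6    0.27 159.28] [ 0.5 -0.5 -0.4] 7.935593086780825
[ 3.57060314e+01  1.02433659e+01  8.22230530e+01  2.06689050e-03
  8.70502217e+01 -3.35780560e+01]
side housing 1310 [624.   -7.9 106.2] ((623.8994750976562, -25.036231994628906), (200.3959197998047, 130.4031982421875), 85.5247802734375) [103.4 106.3 109. ]
side nose 149 [ 484.6 -203.5   82.3] ((484.9244384765625, -205.3663787841797), (60.20847702026367, 52.592529296875), 85.08133697509766) [79.  82.1 85.1]
scene housing 1112 [618.9 -24.3 108.5] ((619.119873046875, -31.749656677246094), (209.72776794433594, 113.86202239990234), 82.97933197021484) [104.6 108.7 111.3]
scene nose 282 [ 482.2 -209.5   84.3] ((483.5460205078125, -208.0050811767578), (53.115318298339844, 54.82608413696289), 86.32476043701172) [79.7 84.6 87.3]
```

The key is held (gap 7.9 mm). From the stored clouds the nose is near (484,-207) and the mill's yaw is about -4.5°. I'll carry the key across, turning it by -74°.

apply_moves:
  steps:
    - [-1, -14, -38, 0, 0, 0, 0.98]
    - [-1, -17.5, -36.5, 0, 0, 0, 0.98]
    - [-1, -20.5, -35, 0, 0, 0, 0.98]
    - [-1, -23.5, -33, 0, 0, 0, 0.98]
    - [-1, -26.5, -31, 0, 0, 0, 0.98]
    - [-1, -29, -28.5, 0, 0, 0, 0.98]
    - [-1, -31, -26, 0, 0, 0, 0.98]
    - [-1, -33.5, -23, 0, 0, 0, 0.98]

```text
time: 5.1
tool_pos: [469.5, 75.3, 223.2]
tcp_rot: [-179.8, -0.1, 119.9]
ft_force: [0.7, -0.9, -0.8]
finger_gap: 8.1
grip_force: 68.5
```

apply_moves:
  steps:
    - [-1, -35, -20, 0, 0, 0, 0.98]
    - [-1, -37, -17, 0, 0, 0, 0.98]
    - [-1, -38, -14, 0, 0, 0, 0.98]
    - [-1, -39, -10.5, 0, 0, 0, 0.98]
    - [-1, -40, -7, 0, 0, 0, 0.98]
    - [-1, -40, -4, 0, 0, 0, 0.98]
    - [-1, -40, 0, 0, 0, 0, 0.98]
    - [-1, -20, 3, 0, 0, 0, 0]

```text
time: 5.9
tool_pos: [472.6, -228.5, 223.0]
tcp_rot: [-179.8, -0.0, 85.5]
ft_force: [0.9, 0.9, -1.0]
finger_gap: 7.7
grip_force: 68.5
```

```bash
python3 - <<'E'
from h import *
w=wrist("w4"); c=cloud(w)
m=(c[...,2]>78)&(c[...,2]<92)&(abs(c[...,0]-484)<40)&(abs(c[...,1]+207)<45)
p=c[m]; print(m.sum(),p.mean(0).round(1),cv2.minAreaRect(p[:,:2].astype(np.float32)),np.percentile(p[:,2],[5,50,95]).round(1))
q=np.linalg.inv(w["T"])@[484,-207,84,1]; print((w["mtx"]@q[:3]/q[2])[:2])
cv2.imwrite("pics/w4x.png",cv2.resize(w["color"],(800,600),interpolation=cv2.INTER_CUBIC))
E
```

```text
5.9 [ 472.6 -228.5  223. ] [-1.7981e+02 -4.0000e-02  8.5480e+01] [ 0.9  0.9 -1. ] 7.748121142843489
2427 [ 485.7 -206.5   83.7] ((485.6767578125, -207.36717224121094), (51.98531723022461, 52.020442962646484), 85.70803833007812) [81.9 83.9 85.2]
[266.38948237 156.35127143]
```

View pics/w4x.png

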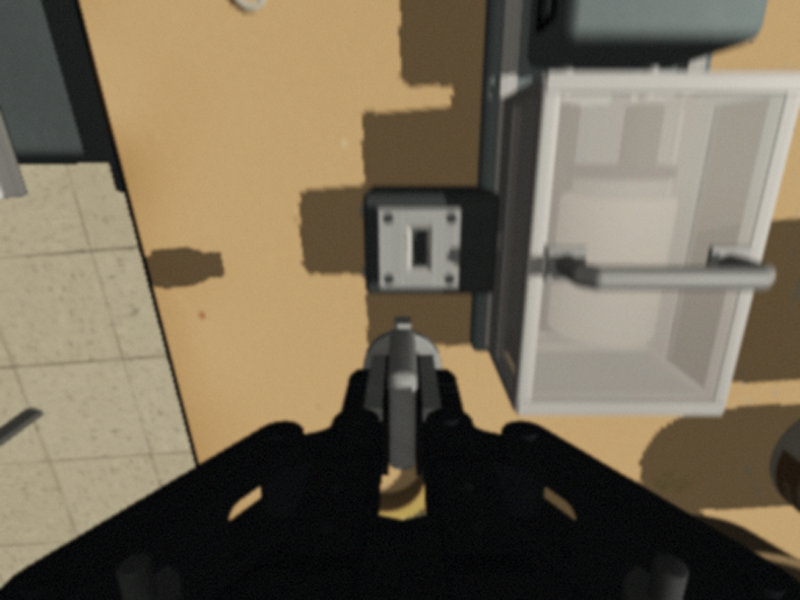

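The view shows the slot at about (421,247) in the enlarged picture, at the centre of the nose, with corners (379,207) and (461,290). The held key's collar is at (402,350). I'll measure the held key in the same camera, so that the calibration bias cancels.

```bash
python3 - <<'E'
from h import *
w=pickle.load(open("w4.pkl","rb")); 
print("slot",ray(w,421/1.5625-.2,247/1.5625-.2,84).round(1))
w["T"]=w["hand_eye"]; c=cloud(w)
m=(abs(c[...,0]-5)<30)&(abs(c[...,1])<18)&(c[...,2]>-5)&(c[...,2]<45)
p=c[m]
for lo in range(-4,45,3):
    q=p[(p[:,2]>=lo)&(p[:,2]<lo+3)]
    if len(q)>3: print(lo,len(q),"x",q[:,0].min().round(1),q[:,0].max().round(1),"y",q[:,1].min().round(1),q[:,1].max().round(1),q[:,1].mean().round(2))
# collar and bit edge by colour, enlarged
cv2.imwrite("pics/w4k.png",cv2.resize(w["color"][195:305,205:310],(630,600*110//100*0+660-60),interpolation=cv2.INTER_CUBIC))
E
```

```text
slot [ 486.8 -208.8   84. ]
-4 39 x 11.5 18.6 y -8.4 8.2 1.04
-1 35 x 16.0 18.5 y -3.2 5.1 0.67
2 31 x 10.1 18.6 y -9.0 5.2 0.93
5 352 x 1.6 17.0 y -13.9 15.9 1.05
8 65 x 2.0 16.5 y -13.4 15.5 0.77
23 32 x 10.3 12.9 y -2.5 3.9 0.61
26 24 x 10.1 12.9 y -1.9 3.9 0.93
29 16 x 11.7 12.5 y -1.9 4.0 1.21
32 12 x 12.0 12.6 y -2.0 4.0 0.8
```

View pics/w4k.png

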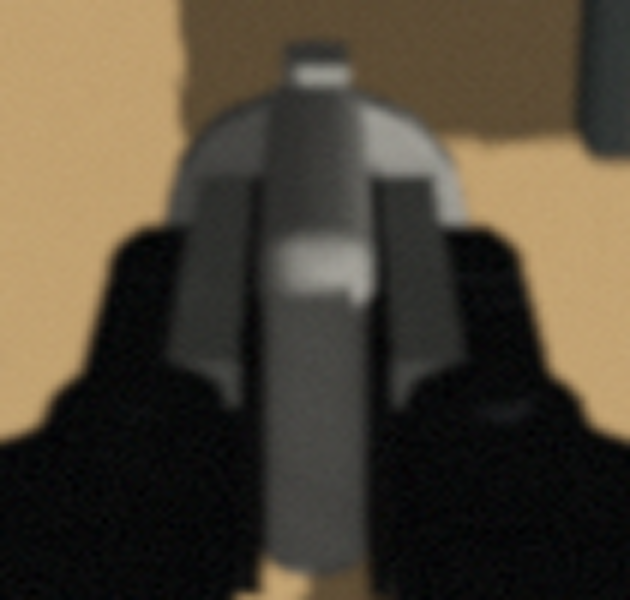

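The key hangs straight in the gripper. In the camera-derived tool frame its axis is at (1.7, 1.0), and its underside is about 11 mm below the TCP. I'll move over the slot, then descend.

apply_moves:
  steps:
    - [-1, 10, 5.5, 0, 0, 0, 0]
    - [-1, 10, 5.5, 0, 0, 0, 0]
    - [-1, 0, 0, 15, 0, 0, 0]
    - [-1, 0, 0, 25, 0, 0, 0]
    - [-1, 0, 0, 25, 0, 0, 0]
    - [-1, 0, 0, 20, 0, 0, 0]
    - [-1, 0, 0, 0, 0, 0, 0]
    - [-1, 0, 0, 0, 0, 0, 0]

```text
time: 6.75
tool_pos: [486.3, -205.8, 139.6]
tcp_rot: [-179.9, -0.0, 85.9]
ft_force: [0.2, 1.3, -1.0]
finger_gap: 7.8
grip_force: 68.5
```

```bash
python3 - <<'E'
from h import *
w=wrist("w5"); print(w["s"]["joint_pos"].round(1))
p=pickle.load(open("w4.pkl","rb")); c=cloud(p)
g=cv2.cvtColor(p["color"],cv2.COLOR_BGR2GRAY)
m=np.zeros_like(g); sub=g[143:176,260:282]; m[143:176,260:282]=(sub<80)*255
n,l,st,ce=cv2.connectedComponentsWithStats(m)
for i in range(1,n):
    if st[i,4]>15: print(st[i],ce[i],ray(p,*ce[i],84).round(1),ray(p,*ce[i],72).round(1))
E
```

```text
6.75 [ 486.3 -205.8  139.6] [-1.7991e+02 -4.0000e-02  8.5870e+01] [ 0.2  1.3 -1. ] 7.816175188158329
[-28.5   0.  102.8   0.   77.3 -24.4]
[265 147  10  23 215] [269.27906977 158.41860465] [ 486.8 -209.3   84. ] [ 487.1 -211.8   72. ]
```

apply_moves:
  steps:
    - [-1, -3.5, -1.2, 0, 0, 0, 0]
    - [-1, 0, 0, 0, 0, 0, 0]
    - [-1, 0, 0, 5, 0, 0, 0]
    - [-1, 0, 0, 5, 0, 0, 0]
    - [-1, 0, 0, 5, 0, 0, 0]
    - [-1, 0, 0, 4, 0, 0, 0]
    - [-1, 0, 0, 0, 0, 0, 0]
    - [-1, 0, 0, 0, 0, 0, 0]

```text
time: 7.6
tool_pos: [485.1, -210.3, 121.1]
tcp_rot: [-180.0, -0.0, 85.8]
ft_force: [-0.7, 1.1, -0.6]
finger_gap: 7.8
grip_force: 68.5
```

```bash
python3 - <<'E'
from h import *
w=wrist("w6"); c=cloud(w)
m=(c[...,2]>79)&(c[...,2]<89)&(abs(c[...,0]-485)<32)&(abs(c[...,1]+207)<32)
p=c[m]; print(m.sum(),cv2.minAreaRect(p[:,:2].astype(np.float32)),p.max(0),p.min(0))
Rw=R.from_euler("xyz",w["s"]["tcp_rot"],degrees=True).as_matrix(); print((Rw@[1.7,1,0]+w["s"]["tool_pos"]).round(1))
E
```

```text
7.6 [ 485.1 -210.3  121.1] [-1.7997e+02 -1.0000e-02  8.5780e+01] [-0.7  1.1 -0.6] 7.813839053148258
3468 ((485.5416259765625, -207.30831909179688), (52.13276672363281, 52.394588470458984), 85.68049621582031) [ 513.55344124 -179.49657045   88.52880845] [ 457.85340795 -231.40982332   79.00243052]
[ 486.2 -208.6  121.1]
```

apply_moves:
  steps:
    - [-1, 1.2, -0.7, 0, 0, 0, 0]
    - [-1, 0, 0, 2, 0, 0, 0]
    - [-1, 0, 0, 2, 0, 0, 0]
    - [-1, 0, 0, 2, 0, 0, 0]
    - [-1, 0, 0, 2, 0, 0, 0]
    - [-1, 0, 0, 2, 0, 0, 0]
    - [-1, 0, 0, 0, 0, 0, 0]
    - [-1, 0, 0, 0, 0, 0, 0]

```text
time: 8.45
tool_pos: [484.5, -209.0, 111.2]
tcp_rot: [-180.0, -0.0, 85.8]
ft_force: [0.2, 0.1, -0.6]
finger_gap: 7.8
grip_force: 68.5
```

No contact force and the tip is below the nose's top, so it is in the slot. Going on down.

apply_moves:
  steps:
    - [-1, 0, 0, 2, 0, 0, 0]
    - [-1, 0, 0, 3, 0, 0, 0]
    - [-1, 0, 0, 3, 0, 0, 0]
    - [-1, 0, 0, 3, 0, 0, 0]
    - [-1, 0, 0, 2, 0, 0, 0]
    - [-1, 0, 0, 2, 0, 0, 0]
    - [-1, 0, 0, 0, 0, 0, 0]
    - [-1, 0, 0, 0, 0, 0, 0]

```text
time: 9.25
tool_pos: [484.6, -209.1, 96.3]
tcp_rot: [180.0, -0.0, 85.8]
ft_force: [0.2, 0.5, -1.5]
finger_gap: 7.8
grip_force: 68.5
```

apply_moves:
  steps:
    - [-1, 0, 0, 1, 0, 0, 0]
    - [-1, 0, 0, 1, 0, 0, 0]
    - [-1, 0, 0, 1, 0, 0, 0]
    - [-1, 0, 0, 0.5, 0, 0, 0]
    - [-1, 0, 0, 0, 0, 0, 0]
    - [-1, 0, 0, 0, 0, 0, 0]
    - [-1, 0, 0, 0, 0, 0, 0]
    - [-1, 0, 0, 0, 0, 0, 0]

```text
time: 10.05
tool_pos: [484.9, -209.3, 95.4]
tcp_rot: [180.0, 0.0, 85.8]
ft_force: [-10.1, 4.8, 20.0]
finger_gap: 7.9
grip_force: 71.9
```

Fully seated: the TCP is at 95.4 with 20 N contact. Now turning clockwise.

apply_moves:
  steps:
    - [-1, 0, -0.1, 0, 0, 0, 0.8]
    - [-1, 0, -0.1, 0, 0, 0, 0.9]
    - [-1, 0, -0.1, 0, 0, 0, 0.9]
    - [-1, 0, -0.1, 0, 0, 0, 0.9]
    - [-1, 0, -0.1, 0, 0, 0, 0.9]
    - [-1, 0, -0.1, 0, 0, 0, 0.9]
    - [-1, 0, -0.1, 0, 0, 0, 0.9]
    - [-1, 0, 0, 0, 0, 0, 0]

```text
time: 10.85
tool_pos: [484.8, -209.4, 95.4]
tcp_rot: [179.9, -0.0, 54.6]
ft_force: [-6.2, 3.0, 17.7]
finger_gap: 8.0
grip_force: 71.3
```

```bash
python3 -c "
from bench import r
s=r.sense();print(s['ft_force'].round(1),s['wrist_torque'].round(2),s['joint_pos'].round(1),s['tool_pos'].round(1))"
```

```text
[-6.2  3.  17.7] [ 0.6   1.19 -0.05] [-28.9   2.5 105.2  -0.   72.2   6.5] [ 484.8 -209.4   95.4]
```

Turning smoothly: 31° so far, with the collar still down.

apply_moves:
  steps:
    - [-1, 0, -0.1, 0, 0, 0, 0.9]
    - [-1, 0, -0.1, 0, 0, 0, 0.9]
    - [-1, 0, -0.1, 0, 0, 0, 0.9]
    - [-1, 0, -0.1, 0, 0, 0, 0.9]
    - [-1, 0, -0.1, 0, 0, 0, 0.9]
    - [-1, 0, -0.1, 0, 0, 0, 0.9]
    - [-1, 0, -0.1, 0, 0, 0, 0.9]
    - [-1, 0, 0, 0, 0, 0, 0]

```text
time: 11.65
tool_pos: [484.4, -208.8, 95.4]
tcp_rot: [179.9, -0.1, 23.1]
ft_force: [-5.5, 3.8, 16.7]
finger_gap: 7.9
grip_force: 71.3
```

apply_moves:
  steps:
    - [-1, 0, 0, 0, 0, 0, 0.9]
    - [-1, 0, 0, 0, 0, 0, 0.9]
    - [-1, 0, 0, 0, 0, 0, 0.9]
    - [-1, 0, 0, 0, 0, 0, 0.7]
    - [-1, 0, 0, 0, 0, 0, 0]
    - [-1, 0, 0, 0, 0, 0, 0]
    - [-1, 0, 0, 0, 0, 0, 0]
    - [-1, 0, 0, 0, 0, 0, 0]

```text
time: 12.45
tool_pos: [484.5, -208.8, 95.5]
tcp_rot: [179.9, -0.1, 6.3]
ft_force: [-6.0, 3.7, 17.0]
finger_gap: 8.0
grip_force: 71.3
```

```bash
python3 -c "
from bench import r
s=r.sense();print(s['ft_force'].round(1),s['wrist_torque'].round(2),s['joint_pos'].round(1),s['tool_pos'].round(1),s['tcp_rot'].round(1))"
```

```text
[-6.   3.7 17. ] [ 0.65  1.22 -0.05] [-28.9   2.4 105.2   0.   72.2  54.8] [ 484.5 -208.8   95.5] [ 1.799e+02 -1.000e-01  6.300e+00]
```

apply_moves:
  steps:
    - [-1, 0, 0, 0, 0, 0, 0.5]
    - [-1, 0, 0, 0, 0, 0, 0.5]
    - [-1, 0, 0, 0, 0, 0, 0.4]
    - [-1, 0, 0, 0, 0, 0, 0]
    - [-1, 0, 0, 0, 0, 0, 0]
    - [-1, 0, 0, 0, 0, 0, 0]
    - [-1, 0, 0, 0, 0, 0, 0]
    - [-1, 0, 0, 0, 0, 0, 0]

```text
time: 13.25
tool_pos: [484.4, -208.7, 95.4]
tcp_rot: [179.9, -0.1, -0.7]
ft_force: [-6.8, 3.5, 16.9]
finger_gap: 7.8
grip_force: 71.7
```

```bash
python3 -c "
from bench import r
s=r.sense();print(s['ft_force'].round(1),s['wrist_torque'].round(2),s['joint_pos'].round(1),s['tool_pos'].round(1),s['tcp_rot'].round(1))"
```

```text
[-6.8  3.5 16.9] [0.72 1.17 0.65] [-28.9   2.4 105.3  -0.   72.2  61.8] [ 484.4 -208.7   95.4] [ 1.799e+02 -1.000e-01 -7.000e-01]
```

The torque jumped to 0.65 N m: the plug is at its stop. I'll ease off, release and lift.

apply_moves:
  steps:
    - [-1, 0, 0, -2, 0, 0, 0]
    - [-0.4, 0, 0, 0, 0, 0, 0]
    - [-0.4, 0, 0, 0, 0, 0, 0]
    - [-0.4, 0, 0, 0, 0, 0, 0]
    - [-0.4, 0, 0, 0, 0, 0, 0]
    - [-0.4, 0, 0, 0, 0, 0, 0]
    - [-0.4, 0, 0, 0, 0, 0, 0]
    - [-0.4, 0, 0, 0, 0, 0, 0]

```text
time: 14.05
tool_pos: [483.4, -208.3, 94.8]
tcp_rot: [-180.0, 0.0, -0.7]
ft_force: [-0.3, -0.0, -0.8]
finger_gap: 25.5
grip_force: 0.0
```

apply_moves:
  steps:
    - [-0.4, 0, 0, -8, 0, 0, 0]
    - [-0.4, 0, 0, -12, 0, 0, 0]
    - [-0.4, 0, 0, -20, 0, 0, 0]
    - [-0.4, 0, 0, -25, 0, 0, 0]
    - [-0.4, 0, 0, -25, 0, 0, 0]
    - [-0.4, 0, 0, -20, 0, 0, 0]
    - [-0.4, 0, 0, -15, 0, 0, 0.5]
    - [-0.4, 0, 0, 0, 0, 0, 0.2]

```text
time: 14.85
tool_pos: [485.1, -209.2, 224.0]
tcp_rot: [179.8, -0.3, -4.3]
ft_force: [0.4, -0.2, 0.6]
finger_gap: 25.6
grip_force: 0.0
```

```bash
python3 - <<'E'
from h import *
w=wrist("w7"); c=cloud(w)
for nm,a in(("key bow",(119,130,455,515,-240,-175)),("collar",(86,93,455,515,-240,-175)),("handle",(157,166,530,690,-240,-185)),("roof",(120,126,530,690,-330,-100))):
    m=(c[...,2]>a[0])&(c[...,2]<a[1])&(c[...,0]>a[2])&(c[...,0]<a[3])&(c[...,1]>a[4])&(c[...,1]<a[5]); p=c[m]
    if len(p)>3: print(nm,m.sum(),p.mean(0).round(1),cv2.minAreaRect(p[:,:2].astype(np.float32)),np.percentile(p[:,2],[5,50,95]).round(1))
d=pickle.load(open("s0.pkl","rb"))
for n in("side","scene"):
    c=cloud(d[n]);m=(c[...,2]>150)&(c[...,2]<166)&(abs(c[...,0]-610)<60)&(abs(c[...,1]+215)<30);p=c[m];print(n,m.sum(),cv2.minAreaRect(p[:,:2].astype(np.float32)),np.percentile(p[:,2],[5,50,95]).round(1))
cv2.imwrite("pics/w7x.png",w["color"])
E
```

```text
14.85 [ 485.1 -209.2  224. ] [179.85  -0.33  -4.29] [ 0.4 -0.2  0.6] 25.64107061813791
key bow 357 [ 486.9 -208.4  124. ] ((486.078369140625, -208.35435485839844), (33.531288146972656, 9.508378982543945), 5.3914713859558105) [121.6 124.2 125.7]
collar 358 [ 486.8 -209.5   88.7] ((486.7098083496094, -207.30496215820312), (41.77355194091797, 43.48906326293945), 84.43435668945312) [87.3 88.7 89.9]
handle 1555 [ 595.6 -216.9  159.8] ((593.5947265625, -216.921630859375), (11.261536598205566, 59.54991149902344), 85.27014923095703) [157.6 160.  161.6]
roof 27987 [ 591.5 -216.6  123. ] ((589.4111938476562, -216.48129272460938), (195.3287811279297, 89.80924987792969), 85.4883804321289) [121.8 123.  124.4]
side 111 ((608.149658203125, -213.637451171875), (15.224797248840332, 94.99728393554688), 84.93765258789062) [150.8 156.  159.7]
scene 114 ((605.274169921875, -218.97772216796875), (12.357035636901855, 93.41519165039062), 85.03750610351562) [153.4 159.9 163.6]
```

View pics/w7x.png

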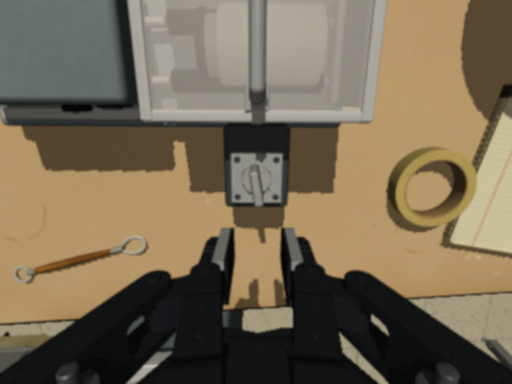

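The wrist view shows the turned key in the nose at (257,185) and the handle bar along column 258. By depth the key's top is at z 125, so it is fully seated, and it has turned 80.3°, which is the stop. On to the handle at about (609,-218), height 155.

apply_moves:
  steps:
    - [0, 30, 0, 0, 0, 0, 0]
    - [0, 40, -0.5, 0, 0, 0, 0]
    - [0, 40, -0.5, 0, 0, 0, 0]
    - [0, 14, 0, 0, 0, 0, 0]
    - [0, 0, 0, 0, 0, 0, 0]
    - [0, 0, 0, 10, 0, 0, 0]
    - [0, 0, 0, 15, 0, 0, 0]
    - [0, 0, 0, 0, 0, 0, 0]

```text
time: 15.7
tool_pos: [604.6, -215.8, 190.9]
tcp_rot: [-179.9, 0.3, -4.2]
ft_force: [-0.2, 0.4, -0.2]
finger_gap: 42.7
grip_force: 0.0
```

apply_moves:
  steps:
    - [0, 0, 0, 15, 0, 0, 0]
    - [0, 0, 0, 15, 0, 0, 0]
    - [0, 0, 0, 15, 0, 0, 0]
    - [0, 0, 0, 10, 0, 0, 0]
    - [0, 0, 0, 6, 0, 0, 0]
    - [0, 0, 0, 0, 0, 0, 0]
    - [0, 0, 0, 0, 0, 0, 0]
    - [0, 0, 0, 0, 0, 0, 0]

```text
time: 16.5
tool_pos: [607.8, -216.7, 134.8]
tcp_rot: [180.0, -0.1, -4.2]
ft_force: [-0.4, 0.4, 0.1]
finger_gap: 42.7
grip_force: 0.0
```

apply_moves:
  steps:
    - [-1, 0, 0, -1, 0, 0, 0]
    - [-1, 0, 0, 0, 0, 0, 0]
    - [-1, 0, 0, 0, 0, 0, 0]
    - [-1, 0, 0, 0, 0, 0, 0]
    - [-1, 0, 0, 0, 0, 0, 0]
    - [-1, 0, 0, 0, 0, 0, 0]
    - [-1, 0, 0, 0, 0, 0, 0]
    - [-1, 0, 0, 0, 0, 0, 0]
  squeeze: 40

```text
time: 17.3
tool_pos: [607.6, -216.8, 135.7]
tcp_rot: [180.0, -0.1, -4.2]
ft_force: [-0.5, -1.3, 5.2]
finger_gap: 10.6
grip_force: 39.0
```

apply_moves:
  steps:
    - [-1, 0, -3, 0, 0, 0, 0]
    - [-1, 0, -6, 0, 0, 0, 0]
    - [-1, 0, -8, 0, 0, 0, 0]
    - [-1, 0, -8, 0, 0, 0, 0]
    - [-1, 0, -8, 0, 0, 0, 0]
    - [-1, 0, -5, 0, 0, 0, 0]
    - [-1, 0, 0, 0, 0, 0, 0]
    - [-1, 0, 0, 0, 0, 0, 0]

```text
time: 18.1
tool_pos: [610.7, -177.9, 135.7]
tcp_rot: [-180.0, -0.1, -4.2]
ft_force: [0.0, 0.8, 5.5]
finger_gap: 10.6
grip_force: 39.3
```

The guard slides freely. Continuing to the stop.

apply_moves:
  steps:
    - [-1, 0, -10, 0, 0, 0, 0]
    - [-1, 0, -14, 0, 0, 0, 0]
    - [-1, 0, -16, 0, 0, 0, 0]
    - [-1, 0, -18, 0, 0, 0, 0]
    - [-1, 0, -18, 0, 0, 0, 0]
    - [-1, 0, -16, 0, 0, 0, 0]
    - [-1, 0, -12, 0, 0, 0, 0]
    - [-1, 0, -8, 0, 0, 0, 0]

```text
time: 18.9
tool_pos: [619.6, -65.8, 135.7]
tcp_rot: [180.0, -0.2, -4.2]
ft_force: [6.0, -4.4, 2.9]
finger_gap: 10.9
grip_force: 39.2
```

apply_moves:
  steps:
    - [-1, 0, -3, 0, 0, 0, 0]
    - [-1, 0, -3, 0, 0, 0, 0]
    - [-1, 0, -2, 0, 0, 0, 0]
    - [-1, 0, -2, 0, 0, 0, 0]
    - [-1, 0, 0, 0, 0, 0, 0]
    - [-1, 0, 0, 0, 0, 0, 0]
    - [-1, 0, 0, 0, 0, 0, 0]
    - [-1, 0, 0, 0, 0, 0, 0]

```text
time: 19.7
tool_pos: [620.2, -58.8, 135.8]
tcp_rot: [179.8, -0.2, -4.3]
ft_force: [5.0, -12.8, 2.6]
finger_gap: 10.7
grip_force: 39.4
```

apply_moves:
  steps:
    - [-1, 0, -1.5, 0, 0, 0, 0]
    - [-1, 0, -1.5, 0, 0, 0, 0]
    - [-1, 0, 0, 0, 0, 0, 0]
    - [-1, 0, 0, 0, 0, 0, 0]
    - [-1, 0, 0, 0, 0, 0, 0]
    - [-1, 0, 0, 0, 0, 0, 0]
    - [-1, 0, 0, 0, 0, 0, 0]
    - [-1, 0, 0, 0, 0, 0, 0]

```text
time: 20.5
tool_pos: [620.2, -58.7, 135.8]
tcp_rot: [179.6, -0.2, -4.4]
ft_force: [3.1, -21.9, 2.8]
finger_gap: 10.2
grip_force: 39.6
```

Against the stop: the force rises with no further motion. Easing off, releasing and lifting.

apply_moves:
  steps:
    - [-1, 0, 3, 0, 0, 0, 0]
    - [-0.3, 0, 0, 0, 0, 0, 0]
    - [-0.3, 0, 0, 0, 0, 0, 0]
    - [-0.3, 0, 0, 0, 0, 0, 0]
    - [-0.3, 0, 0, 0, 0, 0, 0]
    - [-0.3, 0, 0, 0, 0, 0, 0]
    - [-0.3, 0, 0, 0, 0, 0, 0]
    - [-0.3, 0, 0, 0, 0, 0, 0]

```text
time: 21.3
tool_pos: [618.9, -56.8, 134.8]
tcp_rot: [-180.0, 0.0, -4.2]
ft_force: [0.1, 0.4, -0.3]
finger_gap: 30.2
grip_force: 0.0
```

apply_moves:
  steps:
    - [-0.3, 0, 0, -8, 0, 0, 0]
    - [-0.3, 0, 0, -15, 0, 0, 0]
    - [-0.3, 0, 0, -25, 0, 0, 0]
    - [-0.3, 0, 0, -30, 0, 0, 0]
    - [-0.3, -15, 0, -30, 0, 0, 0]
    - [-0.3, -30, 0, -20, 0, 0, 0]
    - [-0.3, -30, 0, 0, 0, 0, 0]
    - [-0.3, 0, 0, 0, 0, 0, 0]

```text
time: 22.1
tool_pos: [542.4, -51.2, 265.5]
tcp_rot: [180.0, -0.1, -4.2]
ft_force: [1.0, 0.1, 1.0]
finger_gap: 30.0
grip_force: 0.0
```

```bash
python3 - <<'E'
from h import *
from bench import r
w=r.snapshot("scene"); cv2.imwrite("pics/end.png",cv2.resize(w["color"][140:290,250:410],(800,750))[:600])
c=cloud(r.snapshot("side"));m=(c[...,2]>150)&(c[...,2]<166)&(abs(c[...,0]-620)<60)&(abs(c[...,1]+58)<35);p=c[m];print(m.sum(),cv2.minAreaRect(p[:,:2].astype(np.float32)))
print(r.sense()["time"],r.sense()["tool_pos"])
E
```

```text
130 ((620.9193725585938, -55.862876892089844), (14.578572273254395, 100.0472412109375), 85.9321517944336)
22.2 [544.42853947 -51.44984355 264.54132968]
```

View pics/end.png

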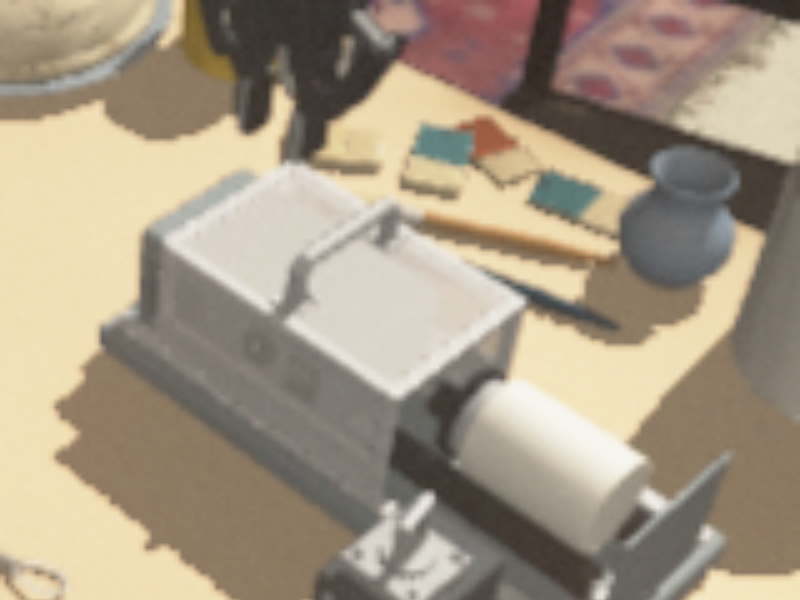

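The picture shows the guard over the drive housing, the white jar open on its rollers at (550,460) and the turned key left in the lock at (410,530). Handing in.

```bash
python3 -c "
from bench import r
print(r.hand_in())"
```

```text
the job is handed in; nothing more can be done
None
```

I handed the job in at about 22 s: the key is fully seated in the lock and turned to its stop, the guard is slid left to its stop, and the white jar lies open on its rollers.

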